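Slide the basket under the shelf onto its sprung stop

ROBOT

A 6-joint arm with a two-finger parallel gripper is mounted at the origin on a cart in front of the work surface, level with it; the furniture and walls round the work are solid. World frame = base frame: x ahead of the robot, y to its left, z up, the work surface at z = 0. Lengths are in m, angles in rad, forces in N, time in s.
With the tool pointing down it reaches from about 0.325 to 0.775 m from the base axis. Payload 9.3 kg.
Tool frame: the origin (TCP) lies midway between the tips of the shut fingers; the grasp point (between the pads) lies 19 mm behind it (robot.pinch_z is the distance from the TCP to the grasp point, in m); z points along the fingers, y is the line along which they close (so a half turn about z gives the same grasp; the last joint's range is limited). The gripper opens to 85 mm and grips with 20 to 120 N. Pads are 22 mm wide; open, the fingers measure 114 mm over their backs; the gripper's body (76 mm by 85 mm) begins 54 mm behind the grasp point. The pads swing forward as they close: fully open they stand 13 mm farther back than shut.
Start: joints at [1.183, 0.259, 0.021, 1.334, 0, 1.418], TCP at [0.128, 0.535, 0.231] pointing down, gripper open.
Joint ranges: [-3.04, 3.04], [-0.91, 1.82], [-1.04, 1.36], [-1.92, 1.95], [-1.52, 1.45], [-3.14, 3.14]. Speed limits (rad/s): [2.22, 2.22, 2.79, 3.14, 3.14, 3.14].

INTERFACE

Orientations are given as a unit quaternion [x, y, z, w].
In Python, from bench import robot gives the robot as it stands.
- The arm moves only by the shell command python3 -m jog 'ROWS' [OPENING] [FORCE]. ROWS is JSON, a list that holds one entry, the list of rows, each a list of 4 numbers: the shift along the tool's x, y, z in m, then the turn about the tool's z in rad. In form: [[[tx, ty, tz, turn], ...]]. A call has 1 to 20 rows; each row shifts and turns the commanded pose from where the row before left it, along the tool's axes as they then stand; what a row does not reach is not made up. A row lasts 1/10 s, in which the tool goes at most 50 mm and 8.59 degrees, less where a joint would pass 70% of its speed; a pose out of reach is approached as far as the arm can. A call is refused whole if a number of a shift passes 0.05 or a number of a turn 0.15, either way. A call with a gripper value outside its range is refused whole. OPENING is the finger opening in m, from 0 to 0.0854, set as the call begins (- or left out, the last holds). The fingers move at their own pace and stop on an object; FORCE is the grip in N (left out, the last holds). Time passes only in rows, so rows that do not move let the fingers close. It gives the time, the measured TCP pose, the force, the opening and the grip force at its end, in the units of the state.
- robot.observe(): the state, without advancing time (a new reading comes with each control period).
- robot.capture(name): name is "scene" or "top" or "wrist"; returns a dict with "img" (384x512x3 uint8, red, green, blue), "fx", "fy", "cx", "cy" (pixels), "rvec" (rotation vector, rad) and "tvec" (3), from world to camera coordinates, as OpenCV has them; the wrist camera has in their place "mount" (4x4, takes a point from camera to tool coordinates, whose origin is the TCP and whose axes are the flange's). Camera axes: x right, y down, z forward; pixel columns grow to the right and rows downward; lengths in m; the calibration is good to about 2 mm. A picture is of the moment at which its call begins: read the wrist's pose just before it. There is no depth.
- robot.hand_in(): hands the job in; it is judged then, once.
The state is a dict: "t": time; "joints": joint angles; "qd": joint speeds; "tau": joint torques, N m; "position": TCP position; "eef_rot": TCP orientation; "wrist_force": force on the tool from outside, world axes, zero at the start; "wrist_torque": the same for the moment, N m; "opening": opening from 0.0 (shut) to 1.0 (fully open); "grasp_force": force on a finger pad.
Only numpy, scipy, OpenCV 4.12 (cv2) and the standard library are available. Lean on these libraries where they do the work, as an engineer would, in place of code of your own. Each camera call takes 0.05 s, during which the arm holds its last target. There are 200 camera calls.

TASK

Put the small round pot upright into the white basket. Then slide the basket along the worktop, straight and centred, under the low shelf without lifting it or scraping the shelf, until it meets the sprung stop underneath; press it firmly but gently home onto the stop's two rubber pads for a moment, then let go and leave it resting against the stop. Leave everything else, on and around the shelf, where it is.

Things in the scene. Friction and masses are not known exactly. Their poses are not given: they have to be found in the camera images.
- pot: small round lidded pot, cream with a dark red band, 63 mm in diameter and 34 mm tall, 0.08 to 0.16 kg, standing on the worktop right of the basket; origin at the centre of its underside, z up. Grip it across its diameter from above.
- basket: open white slotted basket, 136 mm along its x, 220 mm along its y, 62 mm tall, in front of the shelf; 0.3 to 0.44 kg, slides on the worktop with 2 to 4 N of friction with the pot, plus 0.6 N for each N the hand presses it down. Walls and floor 4 mm thick, inside 128 x 210 mm. Origin at the centre of its underside; x points away from the robot, towards the shelf, z up. 
- basket_rim (a point): middle of the top edge of the basket's near (-x) long wall, 62 mm up, at x = -66 mm in the basket's frame: grip it here from above to slide the basket. A hand that presses down while pushing only feels friction and not the stop
- shelf: low wooden shelf riser, fixed on the worktop, 180 mm deep (x), 294 mm wide (y), 90 mm tall: a 16 mm top board on two 12 mm side panels, closed back; inside 270 mm wide, the board's underside 74 mm above the worktop. Origin at the centre of its footprint; its open front is at x = -90 mm; x points into it, away from the robot
- shelf_mouth (a point): middle of the open front, at worktop height. Under the board is a sprung stop, set to another depth every time and not measured: feel for it. Two firm rubber pads at y = +-60 mm, 35 mm high, have faces 25 to 65 mm in from here; they yield 0.4 mm per N, 3 mm in all, then are solid. With the basket home its near wall stands 68 to 111 mm out in front of this point
- stop_zone (a point): nominal stop, 45 mm in from the mouth, 35 mm up (the real one up to 20 mm nearer or deeper). A soft plunger between the pads stands 12 mm nearer and pushes only 0.4 to 1.4 N, less than the basket's friction. Home: pushed straight onto the pads with 9 to 14 N at the hand, friction included; over 20 N is too rough. Let go, it may spring back 3 mm but stays on the plunger
- canister: round canister 87 mm wide, 110 mm tall, standing on the shelf; leave alone; origin at the centre of its underside
- mill: wooden pepper mill 58 mm wide, 170 mm tall, standing on the shelf; leave alone; origin at the centre of its underside
- apple: apple, about 72 mm wide, 63 mm tall; leave alone; origin at the centre of its underside
- garlic: garlic bulb, about 61 mm wide, 59 mm tall; leave alone; origin at the centre of its underside
There are look-alikes about, which are no part of the job. Several things have the shape of the pot; the one meant has the colours described above.

How it is judged:
By the outcome, as a careful person would: the job done as asked, in the order asked, and still so for the second after the job is handed in, with the robot touching nothing.
It also fails if it takes over 72 s, if anything falls off the work surface, if the arm or the gripper's body presses on something with over 40 N, if the wrist force passes 120 N, or if a joint passes its speed limit or range.

## Working session

There is one attempt and no reset: what is moved stays moved. The work goes in short steps, Python scripts to look and compute and a shell command to move; the robot and the scene stay as the last step left them, time stands still between calls to the robot, and variables do not carry over. Pictures are saved under pics/ and viewed, at most 10 in all, crops included, and the job is handed in when it is done.

```bash
mkdir -p pics; ls
cat > h.py <<'E'
import numpy as np, cv2
from bench import robot
def save(c,n): cv2.imwrite('pics/'+n+'.png',c['img'][:,:,::-1])
def ray(c,u,v,T=None):
    d=np.array([(u-c['cx'])/c['fx'],(v-c['cy'])/c['fy'],1.])
    R=cv2.Rodrigues(np.array(c['rvec'],float))[0]; t=np.array(c['tvec'],float).ravel()
    return -R.T@t, R.T@d
def at(c,u,v,z):
    o,d=ray(c,u,v); return o+d*(z-o[2])/d[2]
def proj(c,p):
    return cv2.projectPoints(np.array([p],float),np.array(c['rvec'],float),np.array(c['tvec'],float),np.array([[c['fx'],0,c['cx']],[0,c['fy'],c['cy']],[0,0,1]]),None)[0].ravel()
E
python3 - <<'E'
from h import *
import pickle
s=robot.observe(); print(s)
a=robot.capture('scene');b=robot.capture('top')
save(a,'scene');save(b,'top'); pickle.dump((a,b),open('c.pkl','wb'))
im=np.vstack([a['img'],b['img']]);print(a['tvec'],b['tvec'],a['fx'],b['fx'])
E
```

```text
pics
{'t': 0.0, 'joints': array([ 1.18342951e+00,  2.59230876e-01,  2.07593308e-02,  1.33367617e+00,
       -1.82509552e-05,  1.41820712e+00]), 'qd': array([ 5.40070888e-05, -4.84883283e-04,  8.74348003e-04,  9.77465062e-06,
        2.09165887e-03,  1.49179692e-03]), 'tau': array([ 9.62800527e-05, -5.55645239e+01,  3.44530034e+01,  1.41332333e-02,
       -1.60662530e-04,  4.23813560e-06]), 'position': array([0.12784595, 0.53465835, 0.23064418]), 'eef_rot': array([ 1.17119354e-01,  9.93117617e-01, -6.53652237e-04, -1.71419649e-04]), 'wrist_force': array([ 0.64459459, -0.28397189,  0.39093714]), 'wrist_torque': array([-0.01779764,  0.0006769 , -0.00517364]), 'grasp_force': 0.0, 'opening': 1.0034093772581332}
[-0.41148934  0.34117589  1.09114288] [-0.02813423  0.60044769  1.06890406] 368.35971861738113 353.1234078760046
```

View pics/scene.png

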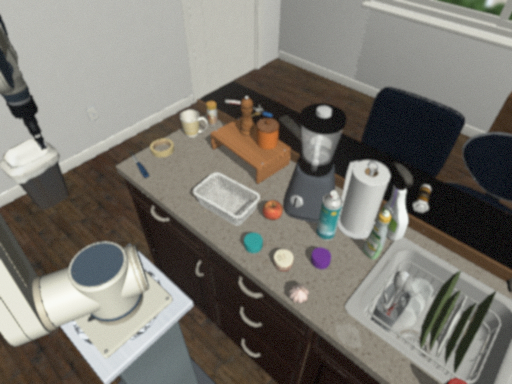

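View pics/top.png

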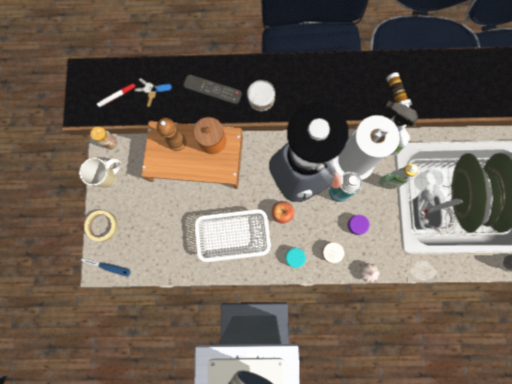

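The scene shows three pot shapes (top-view pixels): teal (295,257), cream (333,252) and purple (358,225). Garlic is at (371,272) and the apple at (284,212). The basket is at (233,235) and the shelf at (193,155). I choose the cream one and check it in a close crop.

Run:
```python
from h import *
import pickle
a,b=pickle.load(open('c.pkl','rb'))
A=cv2.resize(a['img'][225:315,220:340],(640,480),interpolation=cv2.INTER_CUBIC)
B=cv2.resize(b['img'][110:290,135:375],(800,600),interpolation=cv2.INTER_CUBIC)
cv2.imwrite('pics/ca.png',A[:,:,::-1]);cv2.imwrite('pics/cb.png',B[:,:,::-1])
print('pot',at(b,333,252,.034),at(a,284,255,.034)); print('apple',at(b,284,212,.03))
```

```text
pot [ 0.43288084 -0.2732356   0.034     ] [ 0.43894495 -0.27218682  0.034     ]
apple [ 0.56064875 -0.12516866  0.03      ]
```

View pics/ca.png

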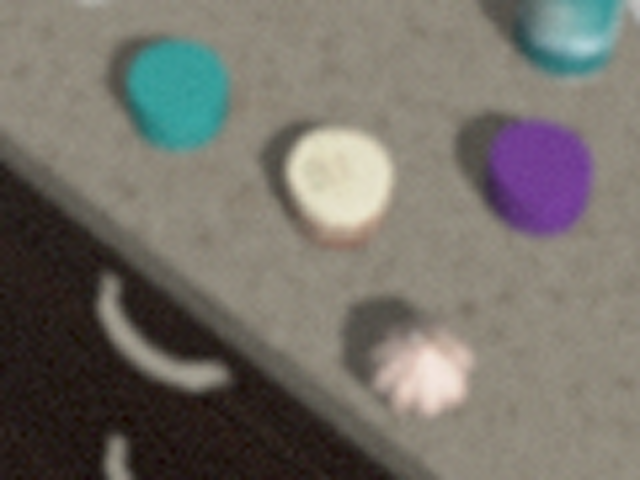

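View pics/cb.png

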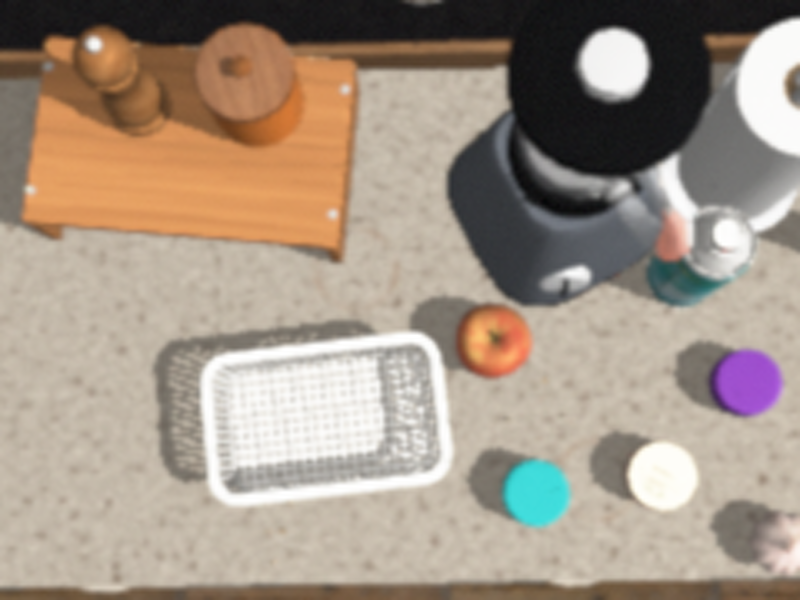

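The crop at (338,185) shows a cream lid over a red band, so this is the pot. The teal and purple ones are look-alikes. Next I fit the basket and shelf rectangles.

```bash
cat > fit.py <<'E'
from h import *
from scipy.optimize import least_squares
def fit(c,edges,z,dx,dy,g):
    # edges: dict side-> list of (u,v); side normals in local frame
    W={s:[at(c,u,v,z)[:2] for u,v in p] for s,p in edges.items()}
    def f(q):
        cs,sn=np.cos(q[2]),np.sin(q[2]); r=[]
        for s,ps in W.items():
            for p in ps:
                d=p-q[:2]; l=np.array([cs*d[0]+sn*d[1],-sn*d[0]+cs*d[1]])
                r.append({'f':l[0]-dx/2,'n':-l[0]-dx/2,'l':l[1]-dy/2,'r':-l[1]-dy/2}[s])
        return r
    o=least_squares(f,g,loss='soft_l1',f_scale=.002); return o.x,np.round(1e3*np.array(f(o.x)),1)
E
python3 - <<'E'
from fit import *
import pickle
a,b=pickle.load(open('c.pkl','rb'))
print('cam',ray(b,0,0)[0])
U=lambda L:[(135+x/3.3333,110+y/3.3333) for x,y in L]
kb,rb=fit(b,{'l':U([(203,400),(211,470)]),'f':U([(260,346),(380,335)]),'r':U([(441,380),(449,440)]),'n':U([(260,502),(400,491)])},.062,.136,.22,[.5,.0,0])
ks,rs=fit(b,{'l':U([(38,100),(30,170)]),'f':U([(170,48),(330,60)]),'r':U([(355,90),(347,170)]),'n':U([(60,222),(250,236)])},.09,.18,.294,[.7,.1,0])
print(kb,rb);print(ks,rs)
im=cv2.resize(b['img'][110:290,135:375],(800,600),interpolation=cv2.INTER_CUBIC)
for k,z,dx,dy in((kb,.062,.136,.22),(ks,.09,.18,.294),(ks,.074,.18,.294)):
    P=[]
    for sx,sy in((1,1),(1,-1),(-1,-1),(-1,1)):
        x,y=sx*dx/2,sy*dy/2;c,s=np.cos(k[2]),np.sin(k[2])
        P.append((proj(b,[k[0]+c*x-s*y,k[1]+s*x+c*y,z])-[135,110])*3.3333)
    cv2.polylines(im,[np.array(P).astype(int)],True,(0,0,255),1)
cv2.imwrite('pics/fit.png',im[:,:,::-1])
# basket centre in shelf frame
d=kb[:2]-ks[:2];c,s=np.cos(ks[2]),np.sin(ks[2]);print('basket in shelf',c*d[0]+s*d[1],-s*d[0]+c*d[1],kb[2]-ks[2])
E
```

```text
cam [ 0.43272268 -0.06230898  1.14575456]
[0.48833694 0.03569008 0.10199325] [ 0.7 -0.8  4.7  1.6 -0.4  0.3  1.4  6.4]
[ 0.7460702   0.1570718  -0.11336055] [ 1.7 -0.7 -3.2 -1.3  0.   0.7 -1.1 -4.5]
basket in shelf -0.24234856834817947 -0.14975688289943345 0.21535379951922135
```

View pics/fit.png

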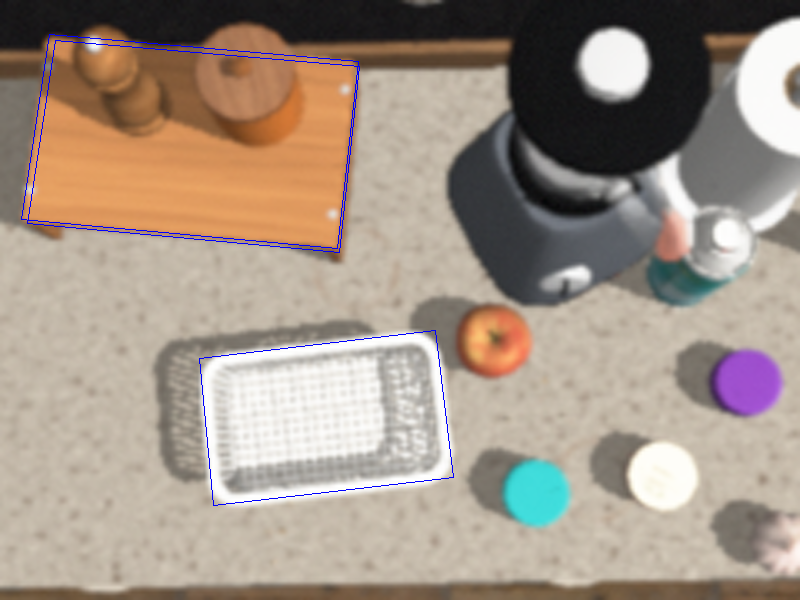

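The overlay lines up with both the basket rim and the shelf board. Basket: (0.488, 0.036), yaw +0.10. Shelf: (0.746, 0.157), yaw -0.113. Pot: about (0.435, -0.273). Now I go above the pot.

```bash
python3 -m jog '[[[0,0,0,-0.12],[0,0,0,-0.115],[-0.0265,-0.0395,0,0],[-0.0265,-0.0395,0,0],[-0.0265,-0.0395,0,0],[-0.0265,-0.0395,0,0],[-0.0265,-0.0395,0,0],[-0.0265,-0.0395,0,0],[-0.0265,-0.0395,0,0],[-0.0265,-0.0395,0,0],[-0.0265,-0.0395,0,0],[-0.0265,-0.0395,0,0],[-0.0265,-0.0395,0,0]]]' 0.0854 40
python3 -m jog '[[[-0.002,-0.0466,0.0115,0],[-0.002,-0.0466,0.0115,0],[-0.002,-0.0466,0.0115,0],[-0.002,-0.0466,0.0115,0],[-0.002,-0.0466,0.0115,0],[-0.002,-0.0466,0.0115,0],[-0.002,-0.0466,0.0115,0],[-0.002,-0.0466,0.0115,0],[0,0,0,0],[0,0,0,0]]]'
cat >> h.py <<'E'
from scipy.spatial.transform import Rotation as Ro
def state():
    s=robot.observe();R=Ro.from_quat(s['eef_rot']).as_matrix();y=R[:,1]
    print('t',round(s['t'],2),'p',np.round(s['position'],4),'psi',round(float(np.arctan2(-y[0],y[1])),4),'F',np.round(s['wrist_force'],1),'op',round(s['opening'],3),'gf',round(s['grasp_force'],1)); return s
def wcap():
    s=state();R=Ro.from_quat(s['eef_rot']).as_matrix()
    T=np.eye(4);T[:3,:3]=R;T[:3,3]=s['position']
    c=robot.capture('wrist');M=np.linalg.inv(T@np.array(c['mount']))
    c['rvec']=cv2.Rodrigues(M[:3,:3])[0];c['tvec']=M[:3,3];return c
def togo(x,y,z,psi):
    s=robot.observe();R=Ro.from_quat(s['eef_rot']).as_matrix();yy=R[:,1];p0=np.arctan2(-yy[0],yy[1])
    d=np.array([x,y,z])-s['position'];c,sn=np.cos(psi),np.sin(psi)
    print('turn first',round(p0-psi,4),'then shift',np.round([-(c*d[0]+sn*d[1]),-sn*d[0]+c*d[1],-d[2]],4))
E
python3 - <<'E'
from h import *
c=wcap();save(c,'w1')
g=c['img'].astype(int);m=((g.min(2)>170)).astype(np.uint8)
n,l,st,ce=cv2.connectedComponentsWithStats(m)
for i in range(1,n):
    if st[i,4]>600: print(st[i],ce[i],at(c,*ce[i],.034))
print(proj(c,[.435,-.273,.034]))
E
```

```text
t: 1.4
position: [0.4201, 0.0985, 0.2313]
eef_rot: [0.0, 1.0, 0.0, 0.0]
wrist_force: [0.9, 1.4, -0.1]
opening: 0.997
grasp_force: 0.0
t: 2.4
position: [0.435, -0.273, 0.1383]
eef_rot: [0.001, 1.0, 0.001, -0.001]
wrist_force: [-0.0, 0.3, -0.3]
opening: 0.999
grasp_force: 0.0
t 2.4 p [ 0.435  -0.273   0.1383] psi -0.0021 F [-0.   0.3 -0.3] op 0.999 gf 0.0
[ 216  149   81   77 4312] [254.77690167 188.24559369] [ 0.43196115 -0.27739617  0.034     ]
[260.67267903 192.10778592]
```

View pics/w1.png

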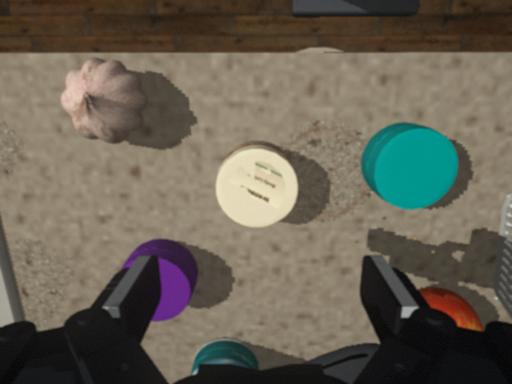

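The wrist view shows the pot lid at (257,188), clear of its neighbours. It sits about 3 mm off from the tool. Descend and grip.

```bash
python3 -m jog '[[[0.003,-0.003,0.028,0],[0,0,0.03,0],[0,0,0.03,0],[0,0,0.025,0],[0,0,0.015,0],[0,0,0.008,0],[0,0,0,0],[0,0,0,0]]]'
python3 -m jog '[[[0,0,0,0],[0,0,0,0],[0,0,0,0],[0,0,0,0],[0,0,0,0],[0,0,0,0],[0,0,0,0],[0,0,0,0]]]' 0.04 40
```

```text
t: 3.25
position: [0.4331, -0.2751, 0.0042]
eef_rot: [-0.001, 1.0, -0.0, 0.0]
wrist_force: [0.3, -0.7, -0.4]
opening: 1.002
grasp_force: 0.0
t: 4.05
position: [0.4331, -0.2757, 0.0044]
eef_rot: [-0.0, 1.0, -0.001, 0.001]
wrist_force: [-1.5, 1.2, 8.2]
opening: 0.724
grasp_force: 42.4
```

```bash
python3 -m jog '[[[0,0,-0.01,0],[0,0,-0.03,0],[0,0,-0.03,0],[0,0,-0.03,0],[0,0,-0.03,-0.05],[0,0,0,-0.05],[-0.0126,0.038,0,0],[-0.0126,0.038,0,0],[-0.0126,0.038,0,0],[-0.0126,0.038,0,0],[-0.0126,0.038,0,0],[-0.0126,0.038,0,0],[-0.0126,0.038,0,0],[-0.0126,0.038,0,0],[0,0,0,0],[0,0,0,0]]]'
python3 - <<'E'
from h import *
c=wcap();save(c,'w2');togo(.503,.0375,.0105,.102)
E
```

```text
t: 5.65
position: [0.5024, 0.038, 0.1338]
eef_rot: [-0.051, 0.999, -0.0, 0.0]
wrist_force: [0.3, -0.1, -2.0]
opening: 0.72
grasp_force: 44.5
t 5.65 p [0.5024 0.038  0.1338] psi 0.1025 F [ 0.3 -0.1 -2. ] op 0.72 gf 44.5
turn first -0.001 then shift [-0.0007  0.0002  0.1232]
```

View pics/w2.png

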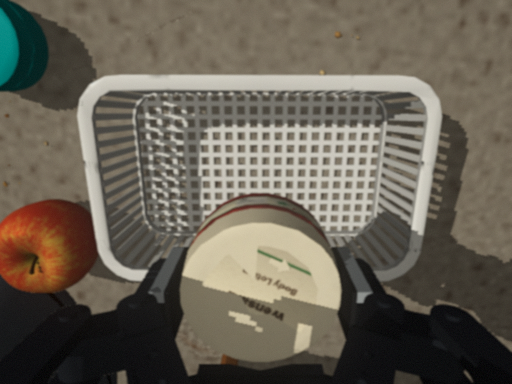

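The pot is held upright at (262,285) over the basket. The near rim's outer edge is at row 76, the left at column 80 and the right at column 440. I measure the basket from this picture.

Run:
```python
from fit import *
import h
s=robot.observe();c=wcap()
k,r=fit(c,{'n':[(150,75),(270,75),(390,77)],'r':[(80,130),(86,180)],'l':[(439,130),(434,180)],'f':[(125,275)]},.062,.136,.22,[.488,.036,.1])
print(k,r)
```

```text
t 5.7 p [0.5023 0.0372 0.1337] psi 0.101 F [ 0.2  0.5 -1. ] op 0.72 gf 44.5
[0.48815194 0.03445128 0.08348107] [-1.1  0.   0.1  0.7  1.3  0.2  2.5 -0.9]
```

```bash
python3 -m jog '[[[0,0,0.03,0],[0,0,0.03,0],[0,0,0.03,0],[0,0,0.018,0],[0,0,0.01,0],[0,0,0.005,0],[0,0,0,0],[0,0,0,0]]]'
python3 -m jog '[[[0,0,0,0],[0,0,0,0],[0,0,0,0],[0,0,0,0],[0,0,0,0]]]' 0.078
```

```text
t: 6.55
position: [0.5031, 0.0369, 0.0111]
eef_rot: [-0.05, 0.999, -0.0, 0.001]
wrist_force: [-0.7, -0.1, -1.0]
opening: 0.724
grasp_force: 44.6
t: 7.05
position: [0.5026, 0.0373, 0.0104]
eef_rot: [-0.05, 0.999, -0.0, 0.0]
wrist_force: [-0.1, 0.3, 0.1]
opening: 0.911
grasp_force: 0.0
```

```bash
python3 -m jog '[[[0,0,-0.01,0],[0,0,-0.03,0],[0,0,-0.04,0],[0,0,-0.04,0],[0,0,-0.04,0],[0.04,0,0,0],[0.04,0,0,0],[0,0,0,0.1437],[0,0,0,0.1437],[0,0,0,0.1437],[0,0,0,0.1437],[0,0,0,0.1437],[0,0,0,0.1437],[0,0,0,0.1437],[0,0,0,0.1437],[0,0,0,0.1437],[0,0,0,0.1437],[0,0,0,0.1437],[0,0,0,0],[0,0,0,0]]]'
python3 - <<'E'
from h import *
c=wcap();save(c,'w3')
E
```

```text
t: 9.05
position: [0.4229, 0.0292, 0.1707]
eef_rot: [0.673, 0.74, 0.0, 0.0]
wrist_force: [0.0, -0.7, -0.8]
opening: 0.915
grasp_force: 0.0
t 9.05 p [0.4229 0.0292 0.1707] psi -1.4762 F [ 0.  -0.7 -0.8] op 0.915 gf 0.0
```

View pics/w3.png

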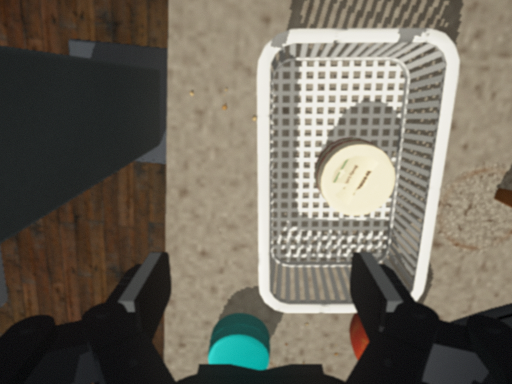

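The pot stands upright in the basket at (357,180). The near wall runs down columns 257–270, and the inner finger will clear the pot.

Run:
```python
from fit import *
c=wcap()
k,r=fit(c,{'n':[(257,90),(257,170),(259,270)],'f':[(459,90),(443,200)],'l':[(330,30),(390,28)],'r':[(300,311),(350,312)]},.062,.136,.22,[.488,.036,.1])
print(k,r); print('rim',at(c,257,170,.062),at(c,270,170,.062))
x,y=k[0]-.066*np.cos(k[2]),k[1]-.066*np.sin(k[2]);print(x,y)
togo(x,y,.036,-np.pi/2+k[2])
```

```text
t 9.1 p [0.4229 0.0293 0.1706] psi -1.4765 F [ 0.4 -0.4  0.6] op 0.915 gf 0.0
[0.48971305 0.0359181  0.09137019] [ 2.1  2.2  0.6  2.7  4.8 -0.2  1.1 -0.   0.9]
rim [0.41856161 0.04363036 0.062     ] [0.4282378  0.04453618 0.062     ]
0.4239883632931579 0.029896054421271547
turn first 0.0023 then shift [0.0005 0.0012 0.1345]
```

```bash
python3 -m jog '[[[0,0.001,0.03,0],[0,0,0.03,0],[0,0,0.01,0],[0,0,0,0],[0,0,0,0],[0,0,0.03,0],[0,0,0.022,0],[0,0,0.01,0],[0,0,0.005,0],[0,0,0,0],[0,0,0,0]]]' 0.035 40
python3 -m jog '[[[0,0,0,0],[0,0,0,0],[0,0,0,0],[0,0,0,0],[0,0,0,0],[0,0,0,0],[0,0,0,0]]]' 0 40
```

```text
t: 10.25
position: [0.4246, 0.0292, 0.0342]
eef_rot: [0.674, 0.738, 0.0, 0.001]
wrist_force: [1.1, -0.6, -0.3]
opening: 0.412
grasp_force: 0.0
t: 10.95
position: [0.4244, 0.0293, 0.0339]
eef_rot: [0.674, 0.738, 0.0, 0.001]
wrist_force: [-0.4, 0.5, 6.1]
opening: 0.036
grasp_force: 40.7
```

```bash
python3 -m jog '[[[0,0,-0.0005,0],[0,0,-0.0005,0],[0,0,0,0]]]' 0 60
```

```text
t: 11.25
position: [0.4237, 0.0294, 0.0341]
eef_rot: [0.674, 0.738, -0.0, -0.0]
wrist_force: [-0.1, 1.3, -5.0]
opening: 0.033
grasp_force: 58.5
```

```bash
python3 -m jog '[[[0,0,0.0004,0],[0,0,0,0],[0,0,0,0]]]'; python3 -c "
from h import *
import time
for i in range(4): robot.capture('wrist'); state()"
```

```text
t: 11.55
position: [0.4237, 0.0293, 0.034]
eef_rot: [0.674, 0.738, -0.0, -0.0]
wrist_force: [-2.7, 0.9, 3.0]
opening: 0.035
grasp_force: 59.4
t 11.6 p [0.4237 0.0293 0.034 ] psi -1.4805 F [-3.3  1.7  4.5] op 0.039 gf 59.5
t 11.65 p [0.4237 0.0294 0.034 ] psi -1.4805 F [-2.8  0.7  4.7] op 0.034 gf 59.5
t 11.7 p [0.4237 0.0293 0.034 ] psi -1.4805 F [-4.   1.5  4.8] op 0.038 gf 59.6
t 11.75 p [0.4237 0.0294 0.0339] psi -1.4805 F [-4.2  1.6  6. ] op 0.037 gf 59.7
```

```bash
python3 -m jog '[[[0,0,-0.0003,0],[0,0,0,0],[0,0,0,0]]]'; python3 -c "
from h import *
for i in range(2): robot.capture('wrist'); state()"
```

```text
t: 12.05
position: [0.4236, 0.0294, 0.034]
eef_rot: [0.674, 0.738, -0.0, -0.0]
wrist_force: [-1.2, 1.9, -1.8]
opening: 0.036
grasp_force: 58.9
t 12.1 p [0.4237 0.0294 0.034 ] psi -1.4805 F [-1.4  1.7 -1.7] op 0.038 gf 58.9
t 12.15 p [0.4237 0.0294 0.034 ] psi -1.4805 F [-2.4  1.9 -1.6] op 0.033 gf 58.8
```

Near neutral. Slide and turn to the staging place in front of the mouth.

```bash
python3 -m jog '[[[0.0131,0.0059,0,0.017],[0.0131,0.0059,0,0.017],[0.0131,0.0059,0,0.017],[0.0131,0.0059,0,0.017],[0.0131,0.0059,0,0.017]]]'
python3 -m jog '[[[0.0131,0.0059,0,0.017],[0.0131,0.0059,0,0.017],[0.0131,0.0059,0,0.017],[0.0131,0.0059,0,0.017],[0.0131,0.0059,0,0.017],[0.0131,0.0059,0,0.017],[0.0131,0.0059,0,0.017],[0,0,0,0],[0,0,0,0]]]'
python3 - <<'E'
from h import *
import pickle
c=wcap();b=robot.capture('top');pickle.dump((c,b),open('d.pkl','wb'))
B=cv2.resize(b['img'][110:290,135:300],(550,600),interpolation=cv2.INTER_CUBIC)
W=cv2.resize(c['img'],(250,188))
B[:188,300:]=W
cv2.imwrite('pics/s.png',B[:,:,::-1])
E
```

```text
t: 12.65
position: [0.45, 0.0965, 0.0341]
eef_rot: [0.706, 0.708, -0.0, 0.0]
wrist_force: [-0.7, -1.4, -2.5]
opening: 0.034
grasp_force: 58.8
t: 13.55
position: [0.4954, 0.186, 0.034]
eef_rot: [0.746, 0.666, 0.0, 0.0]
wrist_force: [1.2, 1.1, -2.4]
opening: 0.031
grasp_force: 58.7
t 13.55 p [0.4954 0.186  0.034 ] psi -1.6833 F [ 1.2  1.1 -2.4] op 0.031 gf 58.7
```

View pics/s.png

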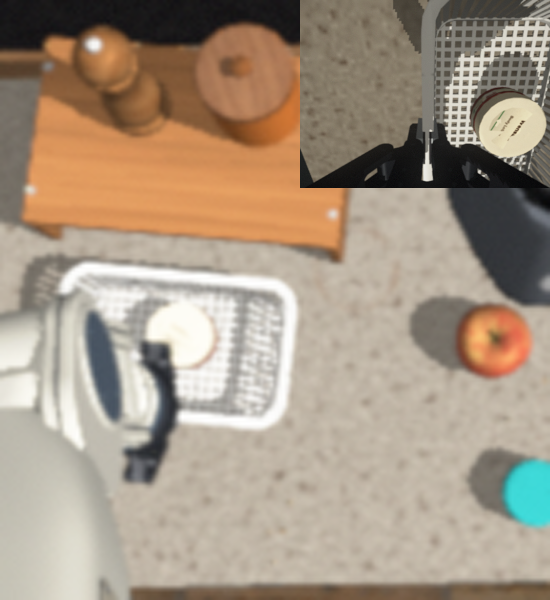

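The basket is staged square in front of the shelf, with its right rim near (290,330) and the far edge from (90,264) to (270,280). The wrist inset shows the near wall held and the pot upright. I measure lateral offset and yaw in this same picture.

Run:
```python
from fit import *
import pickle
c,b=pickle.load(open('d.pkl','rb'))
g=cv2.GaussianBlur(cv2.resize(b['img'],None,fx=4,fy=4,interpolation=cv2.INTER_CUBIC),(5,5),0)
hsv=cv2.cvtColor(g,cv2.COLOR_RGB2HSV)
S=hsv[:,:,1].astype(float);V=g.min(2).astype(float);pre=lambda u,v:(u/4-.375,v/4-.375)
# shelf edges: saturation crossing 110
F=[];L=[];R=[]
for u in range(int((135+75/3.33)*4),int((135+315/3.33)*4),12):
    col=S[640:760,u]; i=np.where(col>110)[0]; F.append(pre(u,640+i[-1]))
for v in range(int((110+100/3.33)*4),int((110+195/3.33)*4),8):
    row=S[v,520:1000]; i=np.where(row>110)[0]; L.append(pre(520+i[0],v)); R.append(pre(520+i[-1],v))
F=np.array(F);R=np.array(R);L=np.array(L)
for n,P,z in(('F',F,.074),('L',L,.09),('R',R,.09)):
    W=np.array([at(b,u,v,z)[:2] for u,v in P]); 
    if n=='F': k=np.polyfit(W[:,1],W[:,0],1); print(n,'yaw',-np.arctan(k[0]),'rms',np.std(W[:,0]-np.polyval(k,W[:,1])))
    else: k=np.polyfit(W[:,0],W[:,1],1); print(n,'yaw',np.arctan(k[0]),'y at x=.7',np.polyval(k,.7),'rms',np.std(W[:,1]-np.polyval(k,W[:,0])))
BF=[];BR=[];BL=[]
for x in range(110,255,8):
    u=int((135+x/3.333)*4);col=V[int((110+245/3.33)*4):int((110+300/3.33)*4),u]
    i=np.where(col>190)[0]
    if len(i):BF.append(at(b,*pre(u,int((110+245/3.33)*4)+i[0]),.062)[:2])
for y in range(310,395,6):
    v=int((110+y/3.333)*4);o=int((135+250/3.33)*4);row=V[v,o:o+80]
    i=np.where(row>190)[0]
    if len(i):BR.append(at(b,*pre(o+i[-1],v),.062)[:2])
BF=np.array(BF);BR=np.array(BR)
k=np.polyfit(BF[:,1],BF[:,0],1);print('BF yaw',-np.arctan(k[0]),BF[len(BF)//2],len(BF),np.std(BF[:,0]-np.polyval(k,BF[:,1])))
k=np.polyfit(BR[:,0],BR[:,1],1);print('BR yaw',np.arctan(k[0]),'mid',BR.mean(0),len(BR),np.std(BR[:,1]-np.polyval(k,BR[:,0])))
```

```text
F yaw -0.10511206042244264 rms 0.0004860789552972372
L yaw -0.03388596380905411 y at x=.7 0.3077083916678158 rms 0.002552965474948572
R yaw -0.09855397096769367 y at x=.7 0.012636899564040627 rms 0.00023939245348401634
BF yaw -0.09802718409529602 [0.62867435 0.17143437] 19 0.0005784041698459769
BR yaw -0.10728249164453763 mid [0.5506383 0.0660853] 15 0.00031253388488529393
```

Basket and shelf are parallel (about -0.103 rad each) and centred to about 1 mm. Slide in along tool y.

```bash
python3 -m jog '[[[0,0.004,0.0001,0],[0,0.008,0,0],[0,0.008,0,0],[0,0.008,0,0],[0,0.008,0,0],[0,0.006,0,0],[0,0.004,0,0]]]'
python3 -m jog '[[[0,0.002,0,0],[0,0.002,0,0],[0,0.002,0,0]]]'
```

```text
t: 14.35
position: [0.5413, 0.1807, 0.034]
eef_rot: [0.746, 0.666, -0.0, -0.0]
wrist_force: [-3.9, 0.4, 0.6]
opening: 0.028
grasp_force: 59.4
t: 14.65
position: [0.5467, 0.1801, 0.034]
eef_rot: [0.746, 0.666, -0.0, 0.0]
wrist_force: [-2.4, 0.4, -2.5]
opening: 0.031
grasp_force: 59.0
```

```bash
cat > ok.py <<'E'
from h import *
import sys
s=state(); f=s['wrist_force']; F=-(np.cos(.104)*f[0]-np.sin(.104)*f[1]); print('F along',round(F,2))
sys.exit(0 if F<float(sys.argv[1]) else 1)
E
(python3 -m jog '[[[0,0.0015,0,0],[0,0.0015,0,0]]]'>/dev/null; python3 ok.py 6) && 
(python3 -m jog '[[[0,0.0015,0,0],[0,0.0015,0,0]]]'>/dev/null; python3 ok.py 6) && 
(python3 -m jog '[[[0,0.0015,0,0],[0,0.0015,0,0]]]'>/dev/null; python3 ok.py 6) && 
(python3 -m jog '[[[0,0.0015,0,0],[0,0.0015,0,0]]]'>/dev/null; python3 ok.py 6) && 
(python3 -m jog '[[[0,0.0015,0,0],[0,0.0015,0,0]]]'>/dev/null; python3 ok.py 6)
```

```text
t 14.85 p [0.5498 0.1798 0.0341] psi -1.6844 F [-2.   0.3 -2.4] op 0.033 gf 58.9
F along 2.05
t 15.05 p [0.5528 0.1794 0.0341] psi -1.6845 F [-1.7 -0.7 -2.4] op 0.035 gf 58.9
F along 1.59
t 15.25 p [0.5558 0.1791 0.0341] psi -1.6845 F [-2.   0.  -3.1] op 0.033 gf 58.9
F along 2.01
t 15.45 p [0.5588 0.1787 0.0341] psi -1.6845 F [-2.2  0.5 -1.5] op 0.034 gf 58.9
F along 2.22
t 15.65 p [0.5616 0.1784 0.0341] psi -1.6845 F [-2.6  0.9 -1.2] op 0.035 gf 59.0
F along 2.72
```

```bash
(python3 -m jog '[[[0,0.0015,0,0],[0,0.0015,0,0]]]'>/dev/null; python3 ok.py 6) && 
(python3 -m jog '[[[0,0.0015,0,0],[0,0.0015,0,0]]]'>/dev/null; python3 ok.py 6) && 
(python3 -m jog '[[[0,0.0015,0,0],[0,0.0015,0,0]]]'>/dev/null; python3 ok.py 6) && 
(python3 -m jog '[[[0,0.0015,0,0],[0,0.0015,0,0]]]'>/dev/null; python3 ok.py 6) && 
(python3 -m jog '[[[0,0.0015,0,0],[0,0.0015,0,0]]]'>/dev/null; python3 ok.py 6) && 
(python3 -m jog '[[[0,0.0015,0,0],[0,0.0015,0,0]]]'>/dev/null; python3 ok.py 6)
```

```text
t 15.85 p [0.5646 0.1781 0.0341] psi -1.6844 F [-3.6  1.5 -1.4] op 0.034 gf 59.0
F along 3.74
t 16.05 p [0.5677 0.1778 0.0341] psi -1.6844 F [-2.9  0.5 -1.6] op 0.034 gf 59.0
F along 2.98
t 16.25 p [0.5706 0.1774 0.034 ] psi -1.6844 F [-3.6  0.6 -1.2] op 0.033 gf 59.0
F along 3.65
t 16.45 p [0.5726 0.177  0.034 ] psi -1.6843 F [-11.5  -0.5   3.9] op 0.033 gf 59.9
F along 11.36
```

Pads met at 11.4 N along the slide. I ease off the slight downward pressing and hold.

```bash
python3 -m jog '[[[0,0,-0.0002,0],[0,0,0,0]]]' >/dev/null; python3 ok.py 14; python3 -c "
from h import *
robot.capture('wrist')";  python3 ok.py 14
```

```text
t 16.65 p [0.5727 0.177  0.0341] psi -1.6843 F [-7.1  0.3 -1.1] op 0.033 gf 59.3
F along 7.06
t 16.7 p [0.5727 0.177  0.034 ] psi -1.6844 F [-6.1 -0.  -0.4] op 0.03 gf 59.3
F along 6.05
```

```bash
python3 -m jog '[[[0,0.0006,0,0],[0,0,0,0]]]' >/dev/null; python3 ok.py 11 && (python3 -m jog '[[[0,0.0006,0,0],[0,0,0,0]]]'>/dev/null; python3 ok.py 10.5) && (python3 -m jog '[[[0,0.0005,0,0],[0,0,0,0]]]'>/dev/null; python3 ok.py 10.5)
```

```text
t 16.9 p [0.5729 0.1769 0.034 ] psi -1.6842 F [-9.  -0.7  0.1] op 0.035 gf 59.4
F along 8.84
t 17.1 p [0.5732 0.1768 0.034 ] psi -1.6842 F [-9.7 -0.2  1.4] op 0.036 gf 59.6
F along 9.61
t 17.3 p [0.5734 0.1767 0.034 ] psi -1.6841 F [-10.9  -0.5   2.9] op 0.033 gf 59.7
F along 10.79
```

```bash
python3 -m jog '[[[0,0.0005,-0.0001,0],[0,0,0,0]]]' >/dev/null; python3 ok.py 11 && (python3 -m jog '[[[0,0.0004,0,0],[0,0,0,0]]]'>/dev/null; python3 ok.py 11); python3 -m jog '[[[0,0,0,0],[0,0,0,0],[0,0,0,0],[0,0,0,0]]]'>/dev/null; python3 ok.py 11
```

```text
t 17.5 p [0.5738 0.1766 0.034 ] psi -1.6841 F [-11.5  -0.7   2.4] op 0.033 gf 59.7
F along 11.34
t 17.9 p [0.5738 0.1766 0.034 ] psi -1.6841 F [-12.4  -0.1   1. ] op 0.034 gf 59.7
F along 12.29
```

```bash
python3 -m jog '[[[0,-0.0006,0,0],[0,-0.0006,0,0]]]' >/dev/null; python3 ok.py 14; python3 -m jog '[[[0,0,0,0],[0,0,0,0],[0,0,0,0],[0,0,0,0]]]' 0.03; python3 -m jog '[[[0,0,-0.005,0],[0,0,-0.02,0],[0,0,-0.03,0],[0,0,-0.04,0],[0,-0.03,-0.04,0],[0,-0.04,-0.03,0],[0,-0.04,0,0],[0,0,0,0],[0,0,0,0]]]'
python3 - <<'E'
from h import *
b=robot.capture('top');c=wcap()
B=cv2.resize(b['img'][110:290,135:300],(400,436),interpolation=cv2.INTER_CUBIC)
W=cv2.resize(c['img'],(400,300))
I=np.zeros((436,800,3),np.uint8);I[:,:400]=B;I[:300,400:]=W
cv2.imwrite('pics/end.png',I[:,:,::-1])
E
```

```text
t 18.1 p [0.5738 0.1766 0.0341] psi -1.6844 F [-4.7 -0.9 -3. ] op 0.038 gf 59.0
F along 4.57
t: 18.5
position: [0.5751, 0.1769, 0.0347]
eef_rot: [0.746, 0.666, 0.0, 0.0]
wrist_force: [0.2, -0.7, 0.2]
opening: 0.349
grasp_force: 0.0
t: 19.4
position: [0.465, 0.1897, 0.2004]
eef_rot: [0.746, 0.666, 0.001, 0.001]
wrist_force: [1.2, 0.2, 0.1]
opening: 0.35
grasp_force: 0.0
t 19.45 p [0.4657 0.1895 0.1999] psi -1.6843 F [0.8 0.4 0.3] op 0.35 gf 0.0
```

View pics/end.png

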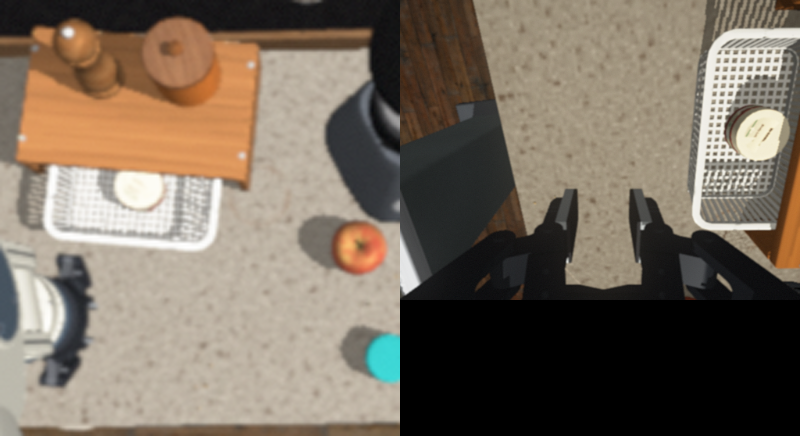

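The final view shows the basket under the shelf, straight and centred, with its near wall along about (130,240). The pot is upright inside at (138,188), the canister and mill have not moved, and the hand is clear.

```bash
python3 -c "
from bench import robot
print(robot.hand_in())"
```

```text
the job is handed in; nothing more can be done
None
```

The job is handed in: the pot stands upright in the basket, which was slid straight under the shelf, pressed onto the stop's pads at about 9–12 N, and released to rest against the stop at about 19 s of the 72 s limit; the judge's verdict was not shown.

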